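# Register a cryovial rack in the corner locator of a flatbed rack reader and start the scan

### The job

The rack of orange-capped vials was left loose and askew on the glass of the flatbed rack reader. Push it along the glass, without lifting it, until it sits square in the blue corner locator, up against both the back stop and the left stop; then press the green scan key all the way down and let it come up again. Leave everything else where it is, the stray vial standing on the reader's front panel included.

Things in the scene. Friction and masses are not known exactly. Their poses are not given: they have to be found in the camera images.
- rack: The rack to slide: white block 85.5 (its x) x 127.8 (its y) x 42 mm high, upright sides, holding 23 vials whose orange caps stand to 55 mm above the glass; 0.2 to 0.4 kg, slides at 1 to 3 N. Origin: centre of its underside. Starts flat on the glass, clear of both stops, its long side within about 0.25 rad of parallel to the back stop. Either way round is right.
- reader: Flatbed rack reader, fixed: off-white case 266 (x) x 326 (y) x 58 mm high; dark glass and front panel are flush, one flat sliding surface 58 mm above the bench. Origin: on the bench, 124 mm in from the back face, midway between the sides. +x points to the back stop, +y to the left stop, -x to the front panel next to the robot. Its yaw is within about 0.2 rad of zero.
- corner (a point): Inner corner of the blue locator, level with the glass, where the two stop faces meet; axes as the reader's, at (100, 125, 58) mm in its frame. Stops are 10 mm thick, 14 mm high: the back one (face square to x) runs 255 mm towards -y, the left one (face square to y) 120 mm towards -x. The rack is home with its origin at x -42.8, y -63.9 mm from here.
- scan_key (a joint): Travel of the green spring scan key, m: 0 up, 0.004 fully down. It takes 1.5 N to start and 5 N at the bottom, and springs back up. Must not be pressed before the rack is home.
- key_top (a point): Centre of the top face of the green scan key (24 mm along x, 34 mm along y), which stands 8 mm above the front panel in a black bezel 2 mm high, at (-112, -70) mm in the reader's x, y. Pressed straight down.
- stray_vial: Bystander: single cryovial, 13 mm across and 47 mm high, orange cap, standing upright on the front panel of the reader at its left end (about x -112, y 90 to 120 mm in the reader's frame). Origin: centre of its foot. Tips easily.
- blue_rack: Bystander: grey rack with blue caps, 85.5 x 127.8 mm and 55 mm high, on the bench to the left of the reader. Origin: centre of its underside.
- cover: Bystander: pale blue plastic rack cover, 128 x 86.5 x 22 mm, lying open side down on the bench to the right of the reader. Origin: centre of its underside.
- marker: Bystander: marker pen 132 mm long, 13 mm thick, lying along its x on the bench beyond the back of the reader. Origin: on the bench, under its middle.
- bottle: Bystander: square white reagent bottle 75 x 75 x 144 mm with a red cap, on the bench well to one side. Origin: centre of its underside.
- capper: Bystander: hand capper, navy grip 34 mm across standing on a black foot 60 mm across, 128 mm high, on the bench well to one side. Origin: centre of its underside.
- tube_stand: Bystander: blue stand 70 x 120 x 52 mm with four blood tubes up to 98 mm high, on the bench well to one side. Origin: centre of its underside.
There are look-alikes about, which are no part of the job. What is shaped like the rack but pink or turquoise is not meant.

How it is judged:
On the way, in this order (a step that is already met when the one before it is completed fails the run):
1. the rack sits square in the corner, against both stops (x of rack in the frame of corner above -0.0458 m and y of rack in the frame of corner above -0.0669 m and angle between the x axis of rack and the x axis of reader, either way round below 0.035 rad), for 0.3 s.
2. the scan key is pressed all the way down (value of joint scan_key above 0.0032 m), for 0.1 s.
At the end, for the whole second after the job is handed in: The rack rests flat on the glass within 3 mm of both the back stop and the left stop and square to them within 2 degrees, the scan key has been pressed at least 3.2 mm of its 4 mm after that and is up again, and no bystander has been moved by more than 20 mm or knocked over (all of step 1 and linear speed of rack below 0.01 m/s and z of rack in the frame of corner below 0.003 m and value of joint scan_key below 0.001 m); the robot touches nothing.
It fails at once if the rack is lifted or tipped off the glass (z of rack in the frame of corner above 0.006 m or angle between rack's own z axis and vertical above 0.12 rad).
It fails at once if the scan key is pressed before the rack is home (value of joint scan_key above 0.002 m and (x of rack in the frame of corner below -0.05 m or y of rack in the frame of corner below -0.071 m)).
It fails at once if the stray vial is knocked over (angle between stray_vial's own z axis and vertical above 0.3 rad).
It fails at once if a bystander is moved by more than 20 mm (distance of any of stray_vial, blue_rack, cover, marker, bottle, capper, tube_stand from where it was at the start of the episode above 0.02 m).
It also fails if it takes over 45 s, if anything falls off the work surface, if the arm or the gripper's body presses on something with over 40 N, if the wrist force passes 120 N, or if a joint passes its speed limit or range.

### The arm

A 6-joint arm with a two-finger parallel gripper is mounted at the origin on the work surface. World frame = base frame: x ahead of the robot, y to its left, z up, the work surface at z = 0. Lengths are in m, angles in rad, forces in N, time in s.
With the tool pointing down it reaches from about 0.35 to 0.975 m from the base axis. Payload 4.9 kg.
Tool frame: the origin (TCP) lies on the centre line of the jaws, within the pads' length; the fingertips stand 14 mm ahead of it and the grasp point (between the pads) lies 5 mm behind it (manip.nose_length is the distance from the TCP to the fingertips, in m); z points along the fingers, y is the line along which they close (so a half turn about z gives the same grasp; the last joint's range is limited). The gripper opens to 85 mm and grips with 20 to 120 N. Pads are 22 mm wide; open, the fingers measure 114 mm over their backs; the gripper's body (76 mm by 85 mm) begins 54 mm behind the grasp point. The pads swing forward as they close: fully open they stand 13 mm farther back than shut.
Start: joints at [1.041, 0.053, 1.613, -0, 1.476, -0.119], TCP at [0.25, 0.573, 0.209] pointing down, gripper open.
Joint ranges: [-3.01, 3.01], [-1.01, 2.22], [0.06, 2.58], [-1.02, 4.17], [0.09, 2.62], [-3.14, 3.14]. Speed limits (rad/s): [2.57, 2.57, 3.14, 3.14, 3.14, 3.14].

### API

Orientations are given as a unit quaternion [w, x, y, z].
In Python, from plant import manip, imaging gives the robot as it stands.
- The arm moves only by the tool play_rows, never from a script. Its argument "commands" is a list of rows, each a list of 6 numbers: the shift along the tool's x, y, z in mm, then the turn, a rotation vector about the tool's x, y, z in degrees. A call has 1 to 5 rows; each row shifts and turns the commanded pose from where the row before left it, along the tool's axes as they then stand; what a row does not reach is not made up. A row lasts 1/12 s, in which the tool goes at most 41.7 mm and 7.16 degrees, less where a joint would pass 70% of its speed; a pose out of reach is approached as far as the arm can. A call is refused whole if a number of a shift passes 41.7 or a number of a turn 7.16, either way. A call with a gripper value outside its range is refused whole. "hand" is the finger opening in mm, from 0 to 85.4, set as the call begins (left out, the last holds). The fingers move at their own pace and stop on an object; the grip force is fixed at half the most. Time passes only in rows, so rows that do not move let the fingers close. It gives the time, the measured TCP pose, the force, the opening and the grip force at its end, in the units of the state.
- manip.state(): the state, without advancing time (a new reading comes with each control period).
- imaging.grab_frame(name): name is "side" or "top" or "wrist"; returns a dict with "image" (400x640x3 uint8, red, green, blue), "fx", "fy", "cx", "cy" (pixels), "R" (3x3) and "t" (3): a world point X has camera coordinates R X + t; the wrist camera has in their place "mount" (4x4, takes a point from camera to tool coordinates, whose origin is the TCP and whose axes are the flange's). Camera axes: x right, y down, z forward; pixel columns grow to the right and rows downward; lengths in m; the calibration is good to about 2 mm. A picture is of the moment at which its call begins: read the wrist's pose just before it. There is no depth.
- manip.job_done(): hands the job in; it is judged then, once.
The state is a dict: "time": time; "joint_pos": joint angles; "joint_vel": joint speeds; "joint_efforts": joint torques, N m; "tool_pos": TCP position; "tool_rot": TCP orientation; "contact_force": force on the tool from outside, world axes, zero at the start; "ft_torque": the same for the moment, N m; "gripper_width": opening from 0.0 (shut) to 1.0 (fully open); "grasp_force": force on a finger pad.
Only numpy, scipy, OpenCV 4.12 (cv2) and the standard library are available. Lean on these libraries where they do the work, as an engineer would, in place of code of your own. Each camera call takes 0.05 s, during which the arm holds its last target. There are 200 camera calls.

## Working session

There is one attempt and no reset: what is moved stays moved. The work goes in short steps, Python scripts to look and compute and a tool call to move; the robot and the scene stay as the last step left them, time stands still between calls to the robot, and variables do not carry over. Pictures are saved under pics/ and viewed, at most 10 in all, crops included, and the job is handed in when it is done.

Besides the shell and the picture viewer there is one more tool, called after "Emit:" as name(argument=value, ...), one argument or row to a line, values as JSON. play_rows: Moves the arm, as the interface text tells. Its arguments: {"type":"object","properties":{"commands":{"type":"array","items":{"type":"array","items":{"type":"number"}}},"hand":{"type":"number"}},"required":["commands"]}

```bash
ls; mkdir -p pics
cat > h.py <<'E'
import numpy as np,cv2
from plant import manip,imaging
def ray(f,uv,z):
    d=np.array([(uv[0]-f["cx"])/f["fx"],(uv[1]-f["cy"])/f["fy"],1.0]);R=np.array(f["R"]);t=np.array(f["t"])
    c=-R.T@t;d=R.T@d;return c+d*(z-c[2])/d[2]
def proj(f,X):
    p=np.array(f["R"])@np.array(X)+np.array(f["t"]);return np.array([f["fx"]*p[0]/p[2]+f["cx"],f["fy"]*p[1]/p[2]+f["cy"]])
def save(f,n): cv2.imwrite("pics/"+n+".png",cv2.cvtColor(f["image"],cv2.COLOR_RGB2BGR))
E
python3 - <<'E'
from h import *
for n in("top","side"):
    f=imaging.grab_frame(n);save(f,n+"0");np.save(n+"0.npy",f,allow_pickle=True);print(n,f["fx"],-np.array(f["R"]).T@f["t"],np.array(f["R"]).round(2).tolist())
s=manip.state();print(s["tool_pos"],s["tool_rot"],s["time"],manip.nose_length)
E
```

```text
pics
top 407.8125295762305 [ 0.32673635 -0.01945163  1.30396072] [[-0.01, -1.0, 0.0], [-0.98, 0.01, -0.2], [0.2, -0.01, -0.98]]
side 464.5715062908702 [-0.30101206 -0.95820931  1.15132192] [[0.73, -0.68, -0.02], [-0.45, -0.46, -0.77], [0.51, 0.57, -0.64]]
[0.24928198 0.57248447 0.20755635] [-3.01952071e-04  2.03975240e-01  9.78975604e-01 -8.81701698e-04] 0.1 0.014
```

View pics/top0.png

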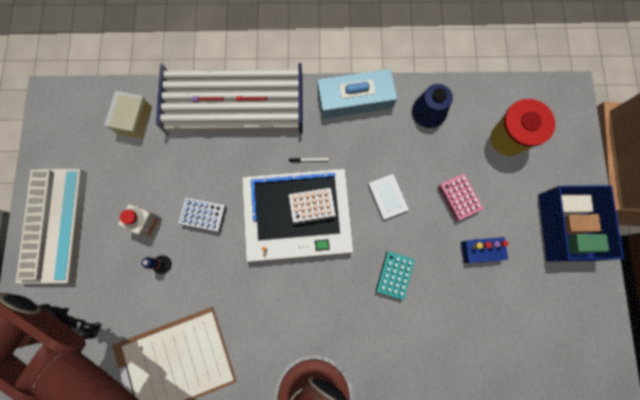

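View pics/side0.png

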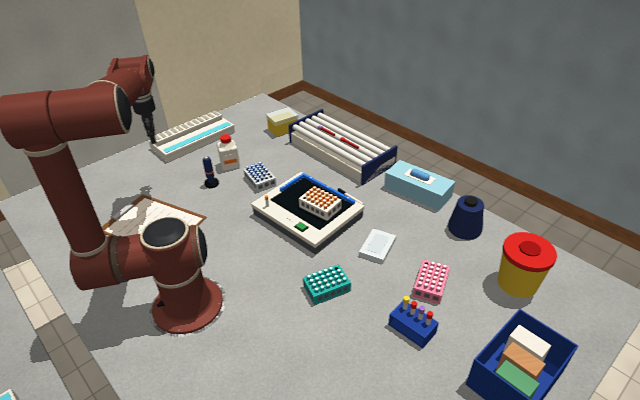

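Top view: the reader spans about cols 243–352, rows 170–262. The blue corner is near (253,178), the rack near (312,206), the green key at (322,245) and the stray vial at (265,250). I'll measure these now.

```bash
cat > m.py <<'E'
from h import *
def mask(img,lo,hi):
    return cv2.inRange(cv2.cvtColor(img,cv2.COLOR_RGB2HSV),lo,hi)
E
python3 - <<'E'
from m import *
f=np.load("top0.npy",allow_pickle=True).item();im=f["image"]
roi=np.zeros(im.shape[:2],np.uint8);roi[165:268,236:358]=255
def show(n,m,z):
    cs,_=cv2.findContours(m&roi,cv2.RETR_EXTERNAL,cv2.CHAIN_APPROX_NONE)
    for c in sorted(cs,key=cv2.contourArea)[::-1][:2]:
        if cv2.contourArea(c)<8: continue
        W=np.array([ray(f,p,z)[:2] for p in c[:,0]])*1000
        r=cv2.minAreaRect(W.astype(np.float32));print(n,cv2.boundingRect(c),"rect",np.round(r[0],1),np.round(r[1],1),round(r[2],1))
m=mask(im,(0,0,130),(179,60,255));show("case",m,.058)
show("blue",mask(im,(100,120,80),(125,255,255)),.072)
show("green",mask(im,(45,80,40),(85,255,255)),.066)
o=mask(im,(5,70,90),(22,255,255));show("vial",o,.105)
r2=np.zeros_like(roi);r2[185:228,285:340]=255
ys,xs=np.nonzero(o&r2);W=np.array([ray(f,p,.113)[:2] for p in zip(xs,ys)])*1000
r=cv2.minAreaRect(W.astype(np.float32));print("caps",r)
cv2.imwrite("pics/crop.png",cv2.resize(im[160:270,230:360,::-1],None,fx=6,fy=5.4,interpolation=cv2.INTER_CUBIC)[:594])
E
```

```text
case (236, 165, 122, 103) rect [537.4  50.6] [383.9 320.1] 89.5
blue (252, 177, 41, 36) rect [600.  122.6] [102.1 128.1] 4.6
blue (295, 174, 39, 6) rect [655.9  -6.2] [ 10.4 119.5] 4.4
green (316, 241, 12, 8) rect [443.8 -27.3] [33.4 21.2] 89.4
vial (262, 247, 4, 5) rect [428.7 143. ] [11.8  8.8] 0.9
caps ((566.8604736328125, -6.752773284912109), (38.18498992919922, 37.58464813232422), 4.074111461639404)
```

View pics/crop.png

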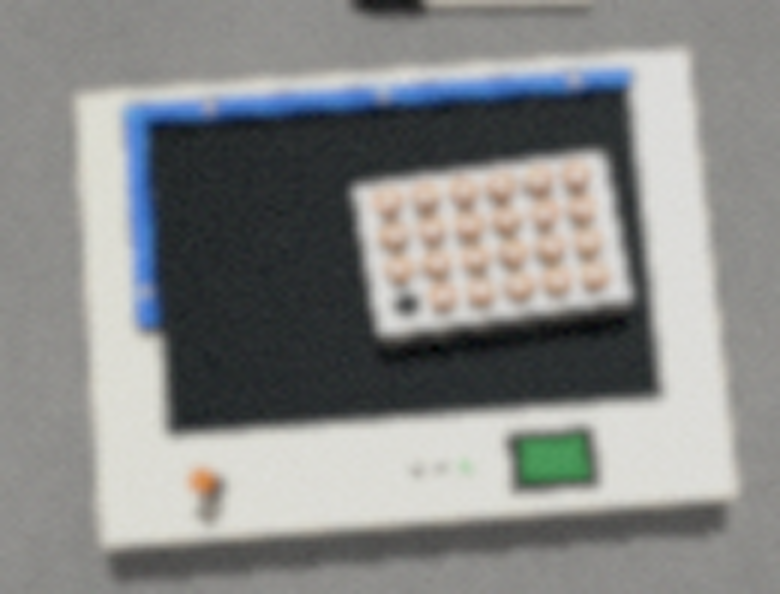

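The crop shows the case corners at about (77,93), (690,50), (738,495) and (105,548), and the rack top corners at (352,185), (605,152), (632,300) and (382,338). The key is centred at (553,460). I'll fit rectangles to those.

```bash
cat >> m.py <<'E'
def fit(P,M): # P model pts, M world -> yaw, origin
    P=np.array(P,float);M=np.array(M,float);a=P-P.mean(0);b=M-M.mean(0)
    y=np.arctan2((a[:,0]*b[:,1]-a[:,1]*b[:,0]).sum(),(a*b).sum());R=np.array([[np.cos(y),-np.sin(y)],[np.sin(y),np.cos(y)]])
    o=M.mean(0)-R@P.mean(0);return y,o,R,M-(P@R.T+o)
E
python3 - <<'E'
from m import *
f=np.load("top0.npy",allow_pickle=True).item()
g=lambda c,z:ray(f,(c[0]/6+230-.4,c[1]/5.4+160-.4),z)[:2]*1000
W=[g(c,.058) for c in[(77,93),(690,50),(738,495),(105,548)]]
y,o,R,e=fit([(124,163),(124,-163),(-142,-163),(-142,163)],W);print("reader",y,o,e.round(1).tolist())
V=[g(c,.1) for c in[(352,185),(605,152),(632,300),(382,338)]]
yr,ro,_,e=fit([(42.75,63.9),(42.75,-63.9),(-42.75,-63.9),(-42.75,63.9)],V);print("rack",yr,ro,e.round(1).tolist())
print("rack in reader",R.T@(ro-o),yr-y)
for n,p in dict(corner=(100,125),key=(-112,-70),home=(57.2,61.1)).items(): print(n,R@np.array(p)+o)
print("key meas",g((553,460),.066),"corner meas",g((152,124),.072),"vial", R.T@(g((203,480),.1)-o))
E
```

```text
reader 0.07633300178077082 [549.82058069  48.94153031] [[-0.7, -1.3], [-2.6, 1.0], [2.4, 2.6], [0.9, -2.3]]
rack 0.1520232807379299 [560.66361399   0.92735378] [[1.3, 1.1], [-0.3, -0.3], [-0.2, 0.5], [-0.8, -1.3]]
rack in reader [  7.14995089 -48.70123942] 0.07569027895715907
corner [639.99702392 181.20342613]
key [443.48484164 -29.39562946]
home [602.19459873 114.22561899]
key meas [442.9586268  -28.11692413] corner meas [637.75459613 177.60060954] vial [-111.61302151  103.75498371]
```

Positions agree: the reader is at (550,49) mm with yaw 0.076, and the rack needs about +50 in x, +110 in y and −0.076 rad. I'll turn the tool square to the reader first, then travel to a point in front of the rack.

Emit:
play_rows(
  commands=[
    [0, 0, 0, 0, 0, -7],
    [0, 0, 0, 0, 0, -7],
    [0, 0, 0, 0, 0, -7],
    [0, 0, 0, 0, 0, -7],
    [-12, -37, 0, 0, 0, 0],
  ],
  hand=50,
)

```text
time: 0.52
tool_pos: [0.2626, 0.5396, 0.2074]
tool_rot: [-0.001, -0.043, 0.999, 0.0]
contact_force: [0.5, -1.1, -0.6]
gripper_width: 0.587
grasp_force: 0.0
```

Emit:
play_rows(
  commands=[
    [-12, -37, 0, 0, 0, 0],
    [-12, -37, 0, 0, 0, 0],
    [-12, -37, 0, 0, 0, 0],
    [-12, -37, 0, 0, 0, 0],
    [-12, -37, 0, 0, 0, 0],
  ],
)

```text
time: 0.93
tool_pos: [0.3386, 0.3554, 0.2081]
tool_rot: [-0.0, -0.039, 0.999, -0.0]
contact_force: [1.0, -0.7, 1.0]
gripper_width: 0.582
grasp_force: 0.0
```

Emit:
play_rows(
  commands=[
    [-12, -37, 0, 0, 0, 0],
    [-12, -37, 0, 0, 0, 0],
    [-12, -37, 0, 0, 0, 0],
    [-12, -37, 0, 0, 0, 0],
    [-12, -37, 0, 0, 0, 0],
  ],
)

```text
time: 1.35
tool_pos: [0.4128, 0.1757, 0.2083]
tool_rot: [-0.0, -0.039, 0.999, 0.0]
contact_force: [0.8, 0.9, -0.3]
gripper_width: 0.583
grasp_force: 0.0
```

Emit:
play_rows(
  commands=[
    [-12, -37, 0, 0, 0, 0],
    [-12, -37, 0, 0, 0, 0],
    [-12, -37, 0, 0, 0, 0],
    [0, 0, 0, 0, 0, 0],
    [0, 0, 0, 0, 0, 0],
  ],
)

```text
time: 1.77
tool_pos: [0.4575, 0.068, 0.2082]
tool_rot: [-0.001, -0.037, 0.999, 0.0]
contact_force: [0.8, -0.5, -0.3]
gripper_width: 0.585
grasp_force: 0.0
```

```bash
cat > st.py <<'E'
from m import *
from scipy.spatial.transform import Rotation as Ro
O=np.array([549.82,48.94]);Y=.0763
RR=np.array([[np.cos(Y),-np.sin(Y)],[np.sin(Y),np.cos(Y)]])
def st():
    s=manip.state();w,x,y,z=s["tool_rot"];T=Ro.from_quat([x,y,z,w]).as_matrix();p=np.array(s["tool_pos"])*1000
    print("t",s["time"],"reader xy",(RR.T@(p[:2]-O)).round(1),"z",p[2].round(1),"tool y ang-reader yaw deg",(np.degrees(np.arctan2(T[1,1],T[0,1])-Y)).round(2),"zaxis",T[:,2].round(3),"F",np.round(s["contact_force"],1),"q6",s["joint_pos"][5].round(2),"w",s["gripper_width"])
    return s,T,p
if __name__=="__main__":st()
E
python3 - <<'E'
from st import *
st();f=imaging.grab_frame("wrist");save(f,"w1");print(np.round(f["mount"],3).tolist(),f["fx"],f["cx"],f["cy"])
E
```

```text
t 1.7667 reader xy [-90.6  26.1] z 208.2 tool y ang-reader yaw deg 89.85 zaxis [-0.001  0.    -1.   ] F [ 0.8 -0.5 -0.3] q6 -1.66 w 0.5846440934861641
[[-0.001, -0.954, -0.301, 0.077], [1.0, -0.001, 0.0, 0.0], [-0.001, -0.301, 0.954, -0.166], [0.0, 0.0, 0.0, 1.0]] 353.51720540884907 316.8392971633626 198.35928246108782
```

View pics/w1.png

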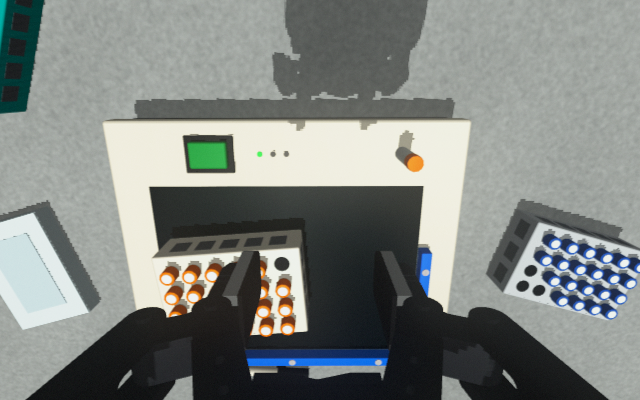

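The wrist view has the case front corners at (105,121) and (470,121), the key at (208,154) and the vial foot near (402,155). The rack's top front edge runs (154,258) to (301,246). I'll cross-check these against the first estimate.

```bash
cat >> st.py <<'E'
def wray(f,T,p,uv,z): # reader coords mm
    M=np.array(f["mount"]);d=T@M[:3,:3]@np.array([(uv[0]-f["cx"])/f["fx"],(uv[1]-f["cy"])/f["fy"],1]);c=p+T@M[:3,3]*1000
    return c[:2]+d[:2]*(z-c[2])/d[2]
E
python3 - <<'E'
from st import *
s,T,p=st();f=imaging.grab_frame("wrist")
g=mask(f["image"],(45,120,60),(85,255,255));n,l,a,c=cv2.connectedComponentsWithStats(g[100:190,150:250]);i=1+np.argmax(a[1:,4]);k=c[i]+[150,100];print("key px",k,a[i])
for n,uv,z,e in[("fr",(105,121),58,(-142,-163)),("fl",(470,121),58,(-142,163)),("key",k,66,(-112,-70)),("backstop left",(418,349),72,(100,120)),("backstop right",(248,349),72,(100,-60)),("rack FR",(154,258),100,0),("rack FL",(301,246),100,0),("rack BL",(308,331),100,0)]:
    print(n,(RR.T@(wray(f,T,p,uv,z)-O)).round(1),e)
E
```

```text
t 1.8167 reader xy [-90.9  27.3] z 208.2 tool y ang-reader yaw deg 89.98 zaxis [-0.001  0.001 -1.   ] F [ 0.   0.8 -0. ] q6 -1.66 w 0.5904841621406527
key px [205.6268081  154.95949855] [  36   42   40   27 1037]
fr [-139.6 -158.2] (-142, -163)
fl [-139.1  162.1] (-142, 163)
key [-110.8  -70.3] (-112, -70)
backstop left [ 91.2 132.1] (100, 120)
backstop right [ 90.8 -43.9] (100, -60)
rack FR [ -27.9 -112.4] 0
rack FL [-39.  14.] 0
rack BL [46.9 19.2] 0
```

Emit:
play_rows(
  commands=[
    [-6, -25, 10, 0, 0, 0],
    [-6, -25, 10, 0, 0, 0],
    [-6, -25, 10, 0, 0, 0],
    [0, 0, 10, 0, 0, 0],
    [0, 0, 0, 0, 0, 0],
  ],
)

```text
time: 2.28
tool_pos: [0.4796, -0.0026, 0.1661]
tool_rot: [-0.002, -0.039, 0.999, 0.001]
contact_force: [-0.1, 0.6, 0.2]
gripper_width: 0.586
grasp_force: 0.0
```

```bash
python3 st.py
```

```text
t 2.2833 reader xy [-74.  -46.1] z 166.1 tool y ang-reader yaw deg 90.12 zaxis [-0.005  0.001 -1.   ] F [-0.1  0.6  0.2] q6 -1.81 w 0.5859450427723549
```

Agrees within a few mm. Descending in front of the rack.

Emit:
play_rows(
  commands=[
    [0, -3, 25, 0, 0, 0],
    [0, 0, 25, 0, 0, 0],
    [0, 0, 20, 0, 0, 0],
    [0, 0, 10, 0, 0, 0],
    [0, 0, 7, 0, 0, 0],
  ],
)

```text
time: 2.7
tool_pos: [0.4804, -0.0051, 0.0805]
tool_rot: [-0.001, -0.04, 0.999, 0.0]
contact_force: [0.4, -0.6, 0.3]
gripper_width: 0.586
grasp_force: 0.0
```

Emit:
play_rows(
  commands=[
    [0, 0, 3, 0, 0, 0],
    [-6, 0, 0, 0, 0, 0],
    [-6, 0, 0, 0, 0, 0],
    [-4, 0, 0, 0, 0, 0],
    [0, 0, 0, 0, 0, 0],
  ],
)

```text
time: 3.12
tool_pos: [0.4993, -0.0056, 0.0802]
tool_rot: [0.001, -0.039, 0.999, -0.0]
contact_force: [-0.2, 0.7, 0.4]
gripper_width: 0.585
grasp_force: 0.0
```

Run:
```python
from st import *
st();f=imaging.grab_frame("wrist");save(f,"w2");f=imaging.grab_frame("side");cv2.imwrite("pics/s2.png",cv2.resize(f["image"][130:270,230:390,::-1],None,fx=4,fy=4))
```

```text
t 3.1167 reader xy [-54.5 -50.5] z 80.2 tool y ang-reader yaw deg 90.1 zaxis [ 0.003 -0.    -1.   ] F [-0.2  0.7  0.4] q6 -1.81 w 0.5854806575421277
```

View pics/s2.png

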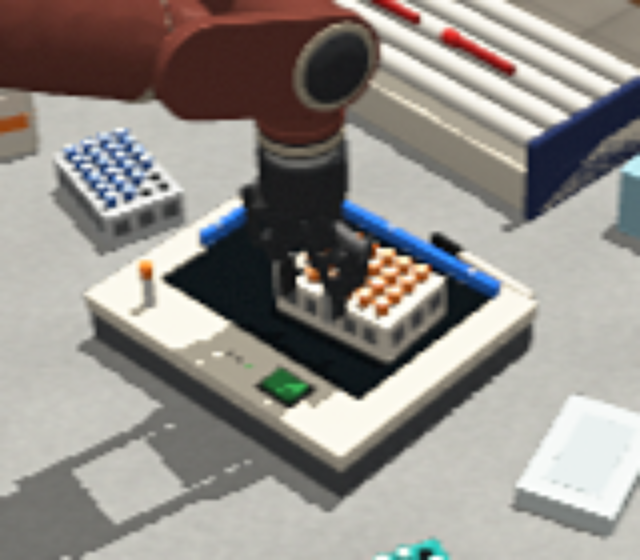

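The fingers stand just in front of the rack's front face, low over the glass. I'll lower 3 mm and push toward the back stop.

Emit:
play_rows(
  commands=[
    [0, 0, 3, 0, 0, 0],
    [-5, 0, 0, 0, 0, 0],
    [-5, 0, 0, 0, 0, 0],
    [-5, 0, 0, 0, 0, 0],
    [-5, 0, 0, 0, 0, 0],
  ],
)

```text
time: 3.63
tool_pos: [0.5175, -0.0038, 0.0756]
tool_rot: [-0.0, -0.039, 0.999, 0.0]
contact_force: [-2.5, 0.3, 1.0]
gripper_width: 0.589
grasp_force: 1.0
```

Emit:
play_rows(
  commands=[
    [-5, 0, 0, 0, 0, 0],
    [-5, 0, 0, 0, 0, 0],
    [-5, 0, 0, 0, 0, 0],
    [-5, 0, 0, 0, 0, 0],
    [0, 0, 0, 0, 0, 0],
  ],
)

```text
time: 4.05
tool_pos: [0.5384, -0.0024, 0.0758]
tool_rot: [0.001, -0.039, 0.999, -0.0]
contact_force: [0.5, -0.2, 0.4]
gripper_width: 0.583
grasp_force: 0.0
```

Run:
```python
from st import *
s,T,p=st();f=imaging.grab_frame("wrist");save(f,"w3")
f=imaging.grab_frame("top");im=f["image"]
cv2.imwrite("pics/t3.png",np.vstack([cv2.resize(im[165:235,240:350,::-1],None,fx=5,fy=4),cv2.resize(cv2.imread("pics/w3.png"),(550,310))]))
```

```text
t 4.05 reader xy [-15.3 -50.3] z 75.8 tool y ang-reader yaw deg 90.09 zaxis [ 0.001 -0.    -1.   ] F [ 0.5 -0.2  0.4] q6 -1.79 w 0.5831097019212973
```

View pics/t3.png

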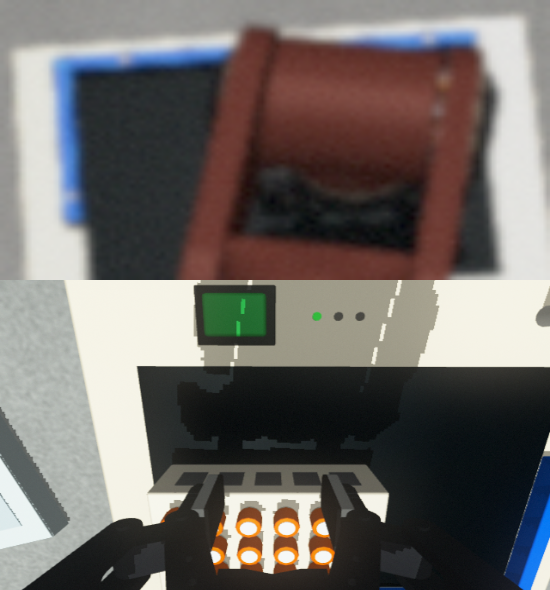

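The rack is square to the tool with both fingers on its front face, and it's moving. I'll keep pushing until the force rises at the back stop.

Emit:
play_rows(
  commands=[
    [-3, 0, 0, 0, 0, 0],
    [-3, 0, 0, 0, 0, 0],
    [-3, 0, 0, 0, 0, 0],
    [-3, 0, 0, 0, 0, 0],
    [-2, 0, 0, 0, 0, 0],
  ],
)

```text
time: 4.57
tool_pos: [0.5514, -0.0013, 0.0756]
tool_rot: [-0.0, -0.039, 0.999, 0.0]
contact_force: [-2.1, -0.9, 0.6]
gripper_width: 0.583
grasp_force: 0.9
```

Emit:
play_rows(
  commands=[
    [-1.5, 0, 0, 0, 0, 0],
    [-1.5, 0, 0, 0, 0, 0],
  ],
)

```text
time: 4.73
tool_pos: [0.5543, -0.001, 0.0756]
tool_rot: [-0.0, -0.039, 0.999, 0.0]
contact_force: [-1.6, 0.1, -0.6]
gripper_width: 0.582
grasp_force: 0.9
```

Run:
```python
from st import *
s,T,p=st();f=imaging.grab_frame("wrist");save(f,"w4")
g=f["image"].astype(int).sum(2)
# front-face bottom / top edge positions along some columns
for u in (190,300,330,360,430):
    print(u,[int(x) for x in np.nonzero(np.abs(np.diff(g[:330,u]))>120)[0]])
```

```text
t 4.7333 reader xy [  0.6 -50.2] z 75.6 tool y ang-reader yaw deg 90.09 zaxis [-0.  0. -1.] F [-1.6  0.1 -0.6] q6 -1.78 w 0.5818975617209814
190 [77, 78, 273, 274, 303, 304, 311]
300 [49, 77, 78, 237, 273, 286]
330 [78, 237, 273, 274, 284, 312, 328]
360 [78, 237, 273, 274, 303]
430 [78, 273, 274, 297]
```

Emit:
play_rows(
  commands=[
    [-1.5, 0, 0, 0, 0, 0],
    [-1.5, 0, 0, 0, 0, 0],
  ],
)

```text
time: 4.95
tool_pos: [0.5572, -0.0008, 0.0757]
tool_rot: [-0.0, -0.039, 0.999, 0.0]
contact_force: [-1.4, -0.8, -0.6]
gripper_width: 0.586
grasp_force: 0.8
```

Emit:
play_rows(
  commands=[
    [-1.5, 0, 0, 0, 0, 0],
    [-1.5, 0, 0, 0, 0, 0],
  ],
)

```text
time: 5.12
tool_pos: [0.5603, -0.0006, 0.0757]
tool_rot: [-0.0, -0.039, 0.999, 0.0]
contact_force: [-1.6, 0.7, -0.0]
gripper_width: 0.585
grasp_force: 0.8
```

Run:
```python
from st import *
s,T,p=st();f=imaging.grab_frame("wrist")
for uv,z in[((300,273.5),100),((300,78),58)]: print((RR.T@(wray(f,T,p,uv,z)-O)).round(1))
```

```text
t 5.1167 reader xy [  6.6 -50.2] z 75.7 tool y ang-reader yaw deg 90.09 zaxis [-0.  0. -1.] F [-1.6  0.7 -0. ] q6 -1.78 w 0.5845463023180518
[  9.9 -57.7]
[-74.4 -58.4]
```

Emit:
play_rows(
  commands=[
    [-1, 0, 0, 0, 0, 0],
    [-1, 0, 0, 0, 0, 0],
  ],
)

```text
time: 5.33
tool_pos: [0.5622, -0.0004, 0.0757]
tool_rot: [-0.0, -0.039, 0.999, 0.0]
contact_force: [-1.8, -0.0, -0.4]
gripper_width: 0.586
grasp_force: 0.8
```

Emit:
play_rows(
  commands=[
    [-1, 0, 0, 0, 0, 0],
    [-1, 0, 0, 0, 0, 0],
  ],
)

```text
time: 5.5
tool_pos: [0.5642, -0.0003, 0.0757]
tool_rot: [-0.0, -0.039, 0.999, 0.0]
contact_force: [-1.6, -0.4, -0.1]
gripper_width: 0.584
grasp_force: 0.8
```

Emit:
play_rows(
  commands=[
    [-1, 0, 0, 0, 0, 0],
    [-0.5, 0, 0, 0, 0, 0],
  ],
)

```text
time: 5.67
tool_pos: [0.5658, -0.0001, 0.0757]
tool_rot: [0.0, -0.039, 0.999, 0.0]
contact_force: [-1.8, -0.4, 0.7]
gripper_width: 0.584
grasp_force: 0.8
```

Emit:
play_rows(
  commands=[
    [-1, 0, 0, 0, 0, 0],
    [-1, 0, 0, 0, 0, 0],
  ],
)

```text
time: 5.83
tool_pos: [0.5664, 0.0001, 0.0756]
tool_rot: [-0.002, -0.039, 0.999, 0.0]
contact_force: [-8.9, -0.1, 5.6]
gripper_width: 0.588
grasp_force: 4.7
```

Emit:
play_rows(
  commands=[
    [-1, 0, 0, 0, 0, 0],
    [-0.5, 0, 0, 0, 0, 0],
  ],
)

```text
time: 6.0
tool_pos: [0.5663, 0.0001, 0.0756]
tool_rot: [-0.004, -0.039, 0.999, 0.0]
contact_force: [-14.3, -0.4, 8.0]
gripper_width: 0.585
grasp_force: 7.1
```

Emit:
play_rows(
  commands=[
    [-1, 0, 0, 0, 0, 0],
    [0, 0, 0, 0, 0, 0],
  ],
)

```text
time: 6.17
tool_pos: [0.5663, 0.0001, 0.0756]
tool_rot: [-0.005, -0.039, 0.999, 0.0]
contact_force: [-16.5, 0.2, 11.0]
gripper_width: 0.587
grasp_force: 8.4
```

Run:
```python
from st import *
s,T,p=st();f=imaging.grab_frame("wrist");save(f,"w5");
for uv,z in[((300,273.5),100)]: print((RR.T@(wray(f,T,p,uv,z)-O)).round(1))
g=f["image"].astype(int).sum(2)
for u in (190,300,330,430):
    print(u,[int(x) for x in np.nonzero(np.abs(np.diff(g[:330,u]))>120)[0]])
```

```text
t 6.1667 reader xy [ 12.7 -49.9] z 75.6 tool y ang-reader yaw deg 90.1 zaxis [-0.011 -0.    -1.   ] F [-16.5   0.2  11. ] q6 -1.78 w 0.5874872772670344
[ 16.2 -57.5]
190 [51, 273, 302, 303, 311]
300 [21, 22, 51, 238, 273, 286, 296]
330 [51, 52, 238, 273, 283, 306, 311, 328]
430 [52, 273, 297]
```

View pics/w5.png

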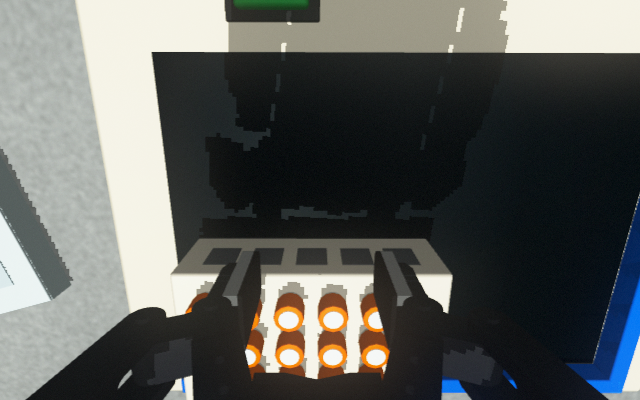

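Run:
```python
from st import *
s,T,p=st();f=imaging.grab_frame("wrist")
im=f["image"];b=mask(im,(100,120,60),(125,255,255))
for u in (470,520,570): print(u,np.nonzero(b[:,u])[0][[0,-1]])
for v in(250,300,340): print(v,np.nonzero(b[v])[0][[0,-1]])
for n,uv,z in[("rackFL",(451,273.5),100),("rackFR",(173,273.5),100),("botL",(428,238.5),58),("botR",(198,238.5),58),("corner?",(593,362),58)]: print(n,(RR.T@(wray(f,T,p,uv,z)-O)).round(1))
for u in(470,520,570):
  for v in np.nonzero(b[:,u])[0][[0]]: print((RR.T@(wray(f,T,p,(u,v),58)-O)).round(1))
for v in (250,300): print((RR.T@(wray(f,T,p,(np.nonzero(b[v])[0][0],v),58)-O)).round(1))
```

```text
t 6.2167 reader xy [ 12.6 -49.9] z 75.6 tool y ang-reader yaw deg 90.1 zaxis [-0.011 -0.    -1.   ] F [-16.8  -0.5  10.6] q6 -1.78 w 0.5847852147595707Traceback (most recent call last):
  File "<stdin>", line 4, in <module>
IndexError: index 0 is out of bounds for axis 0 with size 0
```

Run:
```python
from st import *
s,T,p=st();f=imaging.grab_frame("wrist")
im=f["image"];b=mask(im,(100,120,50),(125,255,255))
g=lambda u,v,z:(RR.T@(wray(f,T,p,(u,v),z)-O)).round(1)
for n,uv,z in[("rackFL",(451,273.5),100),("rackFR",(173,273.5),100),("botL",(428,238.5),58),("botR",(198,238.5),58),("corner?",(593,362),58)]: print(n,g(*uv,z))
for u in(550,570,585):
  n=np.nonzero(b[:,u])[0]
  if len(n): print(u,n[0],g(u,n[0],58))
for v in (220,250,300,340):
  n=np.nonzero(b[v])[0]
  if len(n): print(v,n[0],g(n[0],v,58))
```

```text
t 6.2667 reader xy [ 12.7 -50. ] z 75.6 tool y ang-reader yaw deg 90.1 zaxis [-0.011 -0.    -1.   ] F [-16.8  -0.3  10.5] q6 -1.78 w 0.5863745984856196
rackFL [16.1 10.5]
rackFR [  16.2 -114.7]
botL [17.2 12.9]
botR [  17.3 -117. ]
corner? [102.2 125.7]
570 364 [103.7 111.4]
585 364 [103.7 121. ]
220 634 [  6.1 126.6]
250 625 [ 24.3 126.2]
300 610 [ 57.  125.6]
340 599 [ 85.5 125.6]
```

The stop face reads 103 and the rack front 16.5, so the rack is against the back stop and square. Next I'll back off, rise, and go round to the right side with the tool turned 90°.

Emit:
play_rows(
  commands=[
    [4, 0, 0, 0, 0, 0],
    [16, 0, 0, 0, 0, 0],
    [20, 0, 0, 0, 0, 0],
    [0, 0, 30, 0, 0, 0],
    [0, 0, 0, 0, 0, 0],
  ],
)

```text
time: 6.73
tool_pos: [0.5273, -0.0025, 0.0422]
tool_rot: [-0.002, -0.039, 0.999, 0.001]
contact_force: [-1.8, 0.8, -1.4]
gripper_width: 0.586
grasp_force: 0.0
```

I got the sign wrong: +z is down. Raising now.

Emit:
play_rows(
  commands=[
    [0, 0, -30, 0, 0, 0],
    [0, 0, -35, 0, 0, 0],
    [0, 0, -35, 0, 0, 0],
    [0, 0, 0, 0, 0, 0],
  ],
)

```text
time: 7.07
tool_pos: [0.5359, -0.0036, 0.1553]
tool_rot: [0.007, -0.039, 0.999, -0.001]
contact_force: [1.5, -0.2, 0.9]
gripper_width: 0.583
grasp_force: 0.0
```

Run:
```python
from st import *
s,T,p=st();f=imaging.grab_frame("wrist");save(f,"w6")
f=imaging.grab_frame("top");a=cv2.resize(f["image"][165:265,236:356,::-1],None,fx=5,fy=3)
cv2.imwrite("pics/c6.png",np.vstack([a,cv2.resize(cv2.imread("pics/w6.png"),(600,300))]))
```

```text
t 7.0667 reader xy [-17.9 -51.3] z 155.3 tool y ang-reader yaw deg 90.1 zaxis [ 0.015 -0.002 -1.   ] F [ 1.5 -0.2  0.9] q6 -1.79 w 0.583447950553482
```

View pics/c6.png

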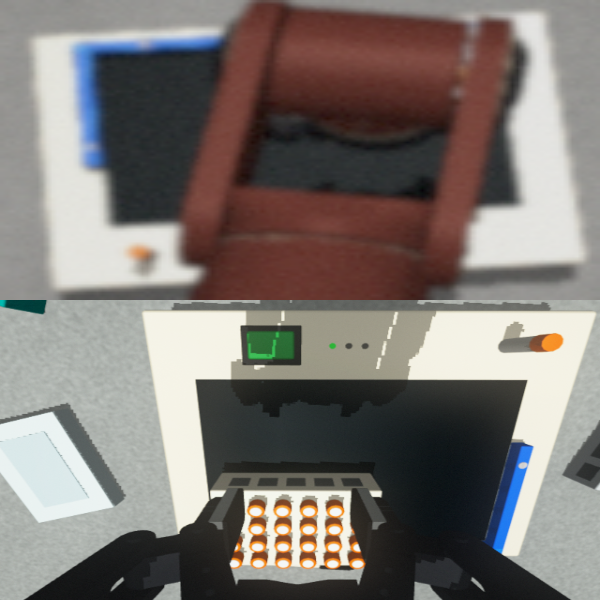

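The rack looks undisturbed and square, and the vial and key are fine. Moving over to the right side while turning +90°, with the fingers at 30 mm.

Emit:
play_rows(
  commands=[
    [-16, -20, 0, 0, 0, 0],
    [-16, -20, 0, 0, 0, 0],
    [-16, -20, 0, 0, 0, 0],
    [-16, -20, 0, 0, 0, 0],
    [-15, -20, 0, 0, 0, 0],
  ],
  hand=30,
)

```text
time: 7.58
tool_pos: [0.6167, -0.097, 0.1435]
tool_rot: [-0.002, -0.039, 0.999, 0.001]
contact_force: [1.1, -0.5, 0.2]
gripper_width: 0.35
grasp_force: 0.0
```

Emit:
play_rows(
  commands=[
    [0, 0, 0, 0, 0, 7],
    [0, 0, 0, 0, 0, 7],
    [0, 0, 0, 0, 0, 7],
    [0, 0, 0, 0, 0, 7],
    [0, 0, 0, 0, 0, 7],
  ],
)

```text
time: 8.0
tool_pos: [0.6159, -0.0963, 0.1434]
tool_rot: [-0.002, 0.266, 0.964, 0.0]
contact_force: [-0.1, 0.4, -0.4]
gripper_width: 0.349
grasp_force: 0.0
```

Emit:
play_rows(
  commands=[
    [0, 0, 0, 0, 0, 7],
    [0, 0, 0, 0, 0, 7],
    [0, 0, 0, 0, 0, 7],
    [0, 0, 0, 0, 0, 7],
    [0, 0, 0, 0, 0, 7],
  ],
)

```text
time: 8.42
tool_pos: [0.6159, -0.0962, 0.1435]
tool_rot: [-0.002, 0.544, 0.839, -0.0]
contact_force: [0.2, -0.4, 0.1]
gripper_width: 0.353
grasp_force: 0.0
```

Emit:
play_rows(
  commands=[
    [0, 0, 0, 0, 0, 7],
    [0, 0, 0, 0, 0, 7],
    [0, 0, 0, 0, 0, 6],
    [0, 0, 0, 0, 0, 0],
  ],
)

```text
time: 8.75
tool_pos: [0.6159, -0.0962, 0.1436]
tool_rot: [-0.001, 0.68, 0.734, -0.001]
contact_force: [0.0, 0.5, 0.1]
gripper_width: 0.35
grasp_force: 0.0
```

Run:
```python
from st import *
s,T,p=st();f=imaging.grab_frame("wrist");save(f,"w7")
f=imaging.grab_frame("side");a=cv2.resize(f["image"][150:260,240:380,::-1],None,fx=4,fy=3.2)
cv2.imwrite("pics/c7.png",np.hstack([cv2.resize(cv2.imread("pics/w7.png"),(400,352))[:,:240*2],cv2.resize(a,(400,352))]))
```

```text
t 8.75 reader xy [  54.8 -149.7] z 143.6 tool y ang-reader yaw deg 0.0 zaxis [-0.003  0.001 -1.   ] F [0.  0.5 0.1] q6 -0.35 w 0.34981612126193357
```

View pics/c7.png

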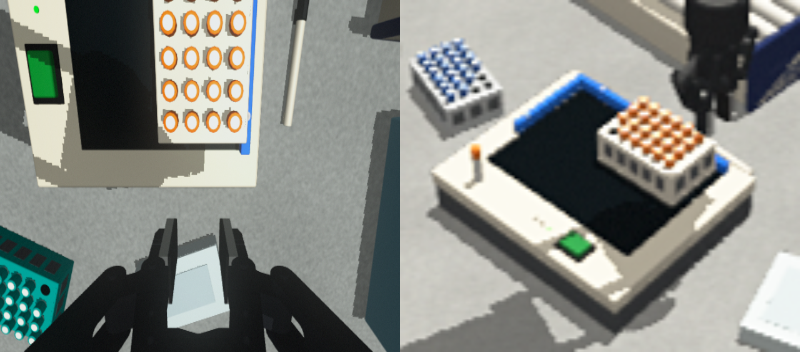

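The rack sits square against the back stop and the tool is square to the side. Descending on the right side.

Emit:
play_rows(
  commands=[
    [0, 0, 25, 0, 0, 0],
    [0, 0, 20, 0, 0, 0],
    [0, 0, 12, 0, 0, 0],
    [0, 0, 6, 0, 0, 0],
    [0, 0, 0, 0, 0, 0],
  ],
)

```text
time: 9.27
tool_pos: [0.6154, -0.0961, 0.0804]
tool_rot: [-0.002, 0.679, 0.734, -0.001]
contact_force: [0.9, 0.2, -0.5]
gripper_width: 0.349
grasp_force: 0.0
```

Emit:
play_rows(
  commands=[
    [5, 0, 0, 0, 0, 0],
    [5, 0, 0, 0, 0, 0],
    [5, 0, 0, 0, 0, 0],
    [5, 0, 0, 0, 0, 0],
    [5, 0, 0, 0, 0, 0],
  ],
)

```text
time: 9.68
tool_pos: [0.6153, -0.0709, 0.0836]
tool_rot: [0.001, 0.679, 0.734, 0.0]
contact_force: [-0.1, -1.1, 0.5]
gripper_width: 0.349
grasp_force: 0.0
```

Emit:
play_rows(
  commands=[
    [5, 0, 0, 0, 0, 0],
    [5, 0, 0, 0, 0, 0],
    [5, 0, 0, 0, 0, 0],
    [5, 0, 0, 0, 0, 0],
    [5, 0, 0, 0, 0, 0],
  ],
)

```text
time: 10.1
tool_pos: [0.613, -0.0465, 0.0829]
tool_rot: [0.0, 0.679, 0.734, -0.0]
contact_force: [-0.9, -2.0, 0.3]
gripper_width: 0.35
grasp_force: 0.9
```

```bash
python3 st.py
```

```text
t 10.1 reader xy [  55.7 -100. ] z 82.9 tool y ang-reader yaw deg 0.08 zaxis [ 0.    -0.001 -1.   ] F [-0.9 -2.   0.3] q6 -0.27 w 0.350334073272868
```

Emit:
play_rows(
  commands=[
    [5, 0, 0, 0, 0, 0],
    [5, 0, 0, 0, 0, 0],
    [5, 0, 0, 0, 0, 0],
    [5, 0, 0, 0, 0, 0],
    [5, 0, 0, 0, 0, 0],
  ],
)

```text
time: 10.52
tool_pos: [0.6109, -0.0212, 0.0827]
tool_rot: [-0.0, 0.679, 0.734, -0.0]
contact_force: [-0.5, -1.8, 0.6]
gripper_width: 0.353
grasp_force: 0.8
```

Emit:
play_rows(
  commands=[
    [5, 0, 0, 0, 0, 0],
    [5, 0, 0, 0, 0, 0],
    [5, 0, 0, 0, 0, 0],
    [5, 0, 0, 0, 0, 0],
    [5, 0, 0, 0, 0, 0],
  ],
)

```text
time: 10.93
tool_pos: [0.6088, 0.0038, 0.0825]
tool_rot: [-0.0, 0.679, 0.734, -0.0]
contact_force: [0.3, -1.5, 0.0]
gripper_width: 0.353
grasp_force: 0.7
```

Emit:
play_rows(
  commands=[
    [4, 0, 0, 0, 0, 0],
    [4, 0, 0, 0, 0, 0],
    [3, 0, 0, 0, 0, 0],
    [3, 0, 0, 0, 0, 0],
    [0, 0, 0, 0, 0, 0],
  ],
)

```text
time: 11.35
tool_pos: [0.6078, 0.018, 0.0826]
tool_rot: [-0.0, 0.679, 0.734, 0.0]
contact_force: [1.0, -0.3, -1.1]
gripper_width: 0.35
grasp_force: 0.1
```

Run:
```python
from st import *
s,T,p=st();f=imaging.grab_frame("wrist");save(f,"w8")
```

```text
t 11.35 reader xy [ 55.4 -35.3] z 82.6 tool y ang-reader yaw deg 0.12 zaxis [-0.     0.001 -1.   ] F [ 1.  -0.3 -1.1] q6 -0.17 w 0.34990430753323953
```

View pics/w8.png

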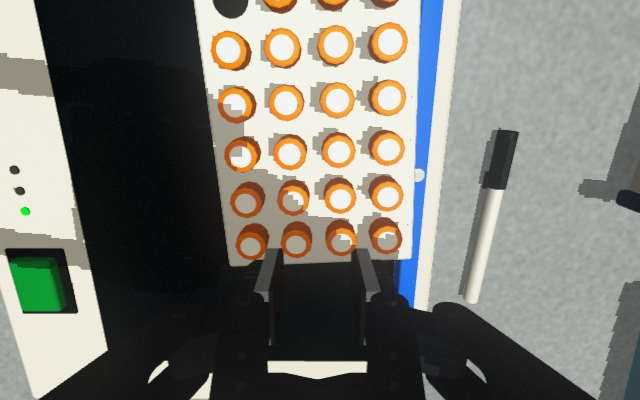

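The rack slides along the back stop and stays square, with its near edge at row ~263. The fingers are just behind it.

Run:
```python
from st import *
s,T,p=st();f=imaging.grab_frame("wrist")
for uv in((230,266),(410,259)): print((RR.T@(wray(f,T,p,uv,100)-O)).round(1))
```

```text
t 11.4 reader xy [ 55.4 -35.5] z 82.6 tool y ang-reader yaw deg 0.11 zaxis [-0.     0.001 -1.   ] F [-0.7  0.1  0.2] q6 -0.17 w 0.3518178887936396
[ 14.6 -38.7]
[ 98.7 -35. ]
```

Emit:
play_rows(
  commands=[
    [4, 0, 0, 0, 0, 0],
    [4, 0, 0, 0, 0, 0],
    [4, 0, 0, 0, 0, 0],
    [0, 0, 0, 0, 0, 0],
  ],
)

```text
time: 11.78
tool_pos: [0.6069, 0.03, 0.0827]
tool_rot: [-0.0, 0.679, 0.734, 0.0]
contact_force: [0.6, -0.4, 0.8]
gripper_width: 0.352
grasp_force: 0.2
```

Emit:
play_rows(
  commands=[
    [2, 0, 0, 0, 0, 0],
    [2, 0, 0, 0, 0, 0],
    [2, 0, 0, 0, 0, 0],
  ],
)

```text
time: 12.03
tool_pos: [0.6065, 0.0352, 0.0827]
tool_rot: [0.0, 0.679, 0.734, -0.0]
contact_force: [-0.2, -1.3, 0.1]
gripper_width: 0.352
grasp_force: 0.8
```

The numbers don't fit: the contact offset is too small, the earlier accidental dive to z=42 touched nothing, and in the image the fingertips sit higher than stated. I'm probably pushing near cap height. I'll back off and feel down to the glass to calibrate the real tip length.

Emit:
play_rows(
  commands=[
    [-15, 0, 0, 0, 0, 0],
    [-20, 0, 0, 0, 0, 0],
    [0, 0, 10, 0, 0, 0],
    [0, 0, 10, 0, 0, 0],
    [0, 0, 0, 0, 0, 0],
  ],
)

```text
time: 12.45
tool_pos: [0.607, 0.0004, 0.0594]
tool_rot: [-0.002, 0.679, 0.734, -0.001]
contact_force: [-1.1, -0.4, -1.3]
gripper_width: 0.349
grasp_force: 0.0
```

Emit:
play_rows(
  commands=[
    [0, 0, 4, 0, 0, 0],
    [0, 0, 4, 0, 0, 0],
    [0, 0, 4, 0, 0, 0],
    [0, 0, 0, 0, 0, 0],
  ],
)

```text
time: 12.78
tool_pos: [0.6085, 0.0007, 0.0496]
tool_rot: [-0.001, 0.679, 0.734, -0.0]
contact_force: [-0.6, -0.3, -1.1]
gripper_width: 0.355
grasp_force: 0.0
```

Run:
```python
from st import *
s,T,p=st();f=imaging.grab_frame("wrist");save(f,"w9")
f=imaging.grab_frame("top");save(f,"t9");f=imaging.grab_frame("side");save(f,"s9")
```

```text
t 12.7833 reader xy [ 54.9 -52.6] z 49.6 tool y ang-reader yaw deg 0.12 zaxis [-0.002  0.    -1.   ] F [-0.6 -0.3 -1.1] q6 -0.2 w 0.3554870071444802
```

Emit:
play_rows(
  commands=[
    [-20, 0, 0, 0, 0, 0],
    [-20, 0, 0, 0, 0, 0],
    [0, 0, 3, 0, 0, 0],
    [0, 0, 3, 0, 0, 0],
    [0, 0, 0, 0, 0, 0],
  ],
)

```text
time: 13.35
tool_pos: [0.6118, -0.0392, 0.044]
tool_rot: [-0.001, 0.679, 0.734, -0.0]
contact_force: [-0.6, -0.2, -0.4]
gripper_width: 0.348
grasp_force: 0.0
```

Emit:
play_rows(
  commands=[
    [0, 0, 2, 0, 0, 0],
    [0, 0, 2, 0, 0, 0],
  ],
)

```text
time: 13.52
tool_pos: [0.6123, -0.0389, 0.0406]
tool_rot: [-0.0, 0.679, 0.734, 0.0]
contact_force: [0.4, 0.7, -0.2]
gripper_width: 0.347
grasp_force: 0.0
```

Emit:
play_rows(
  commands=[
    [0, 0, 2, 0, 0, 0],
    [0, 0, 2, 0, 0, 0],
  ],
)

```text
time: 13.68
tool_pos: [0.6123, -0.0392, 0.0365]
tool_rot: [-0.0, 0.679, 0.734, -0.0]
contact_force: [0.1, 0.3, -1.5]
gripper_width: 0.35
grasp_force: 0.0
```

Emit:
play_rows(
  commands=[
    [0, 0, 2, 0, 0, 0],
    [0, 0, 1, 0, 0, 0],
  ],
)

```text
time: 13.85
tool_pos: [0.6124, -0.0393, 0.0349]
tool_rot: [-0.0, 0.679, 0.734, -0.0]
contact_force: [-5.8, 2.4, 12.1]
gripper_width: 0.352
grasp_force: 6.0
```

Contact is at TCP z≈35, so the fingertips are really about 23 mm behind the TCP and I'd been pushing at cap height. From now on I'll use TCP z≈58, which puts the tips 22 mm above the glass on the block's side.

Emit:
play_rows(
  commands=[
    [0, 0, -15, 0, 0, 0],
    [0, 0, -8, 0, 0, 0],
    [15, 0, 0, 0, 0, 0],
    [15, 0, 0, 0, 0, 0],
    [0, 0, 0, 0, 0, 0],
  ],
)

```text
time: 14.27
tool_pos: [0.6093, -0.0066, 0.0561]
tool_rot: [-0.001, 0.678, 0.735, 0.0]
contact_force: [-0.2, 0.7, -0.4]
gripper_width: 0.349
grasp_force: 0.0
```

Emit:
play_rows(
  commands=[
    [12, 0, 0, 0, 0, 0],
    [8, 0, 0, 0, 0, 0],
    [4, 0, 0, 0, 0, 0],
    [4, 0, 0, 0, 0, 0],
    [4, 0, 0, 0, 0, 0],
  ],
)

```text
time: 14.68
tool_pos: [0.6073, 0.0225, 0.0565]
tool_rot: [0.0, 0.679, 0.734, -0.0]
contact_force: [-0.4, -2.3, -0.8]
gripper_width: 0.35
grasp_force: 0.8
```

Run:
```python
from st import *
s,T,p=st();f=imaging.grab_frame("wrist");save(f,"w10");im=f["image"]
g=im.astype(int).sum(2)
for u in (240,300,320,340,400): print(u,[int(x) for x in np.nonzero(np.abs(np.diff(g[200:330,u]))>120)[0]+200])
```

```text
t 14.6833 reader xy [ 55.3 -30.7] z 56.5 tool y ang-reader yaw deg 0.12 zaxis [-0. -0. -1.] F [-0.4 -2.3 -0.8] q6 -0.16 w 0.3502220463189019
240 [213, 252, 265, 266]
300 [209, 263, 264]
320 [263]
340 [201, 222, 229, 249, 262]
400 [207, 208, 226, 248, 260]
```

Emit:
play_rows(
  commands=[
    [4, 0, 0, 0, 0, 0],
    [4, 0, 0, 0, 0, 0],
    [3, 0, 0, 0, 0, 0],
    [0, 0, 0, 0, 0, 0],
  ],
)

```text
time: 15.07
tool_pos: [0.6066, 0.0336, 0.0566]
tool_rot: [-0.0, 0.679, 0.734, 0.0]
contact_force: [-0.0, 1.0, -0.4]
gripper_width: 0.351
grasp_force: 0.0
```

Emit:
play_rows(
  commands=[
    [2, 0, 0, 0, 0, 0],
    [2, 0, 0, 0, 0, 0],
  ],
)

```text
time: 15.23
tool_pos: [0.6064, 0.037, 0.0567]
tool_rot: [0.0, 0.679, 0.734, -0.0]
contact_force: [0.2, -1.2, -0.7]
gripper_width: 0.351
grasp_force: 0.6
```

Emit:
play_rows(
  commands=[
    [1.5, 0, 0, 0, 0, 0],
    [1.5, 0, 0, 0, 0, 0],
  ],
)

```text
time: 15.4
tool_pos: [0.6062, 0.0384, 0.0569]
tool_rot: [0.001, 0.679, 0.734, -0.001]
contact_force: [-0.9, -10.1, 1.3]
gripper_width: 0.351
grasp_force: 5.3
```

Run:
```python
from st import *
s,T,p=st();f=imaging.grab_frame("wrist");save(f,"w11");im=f["image"]
g=im.astype(int).sum(2);P=[]
for u in (240,300,320,400):
    r=np.nonzero(np.abs(np.diff(g[250:290,u]))>100)[0]+250;print(u,r)
    if len(r): P.append((RR.T@(wray(f,T,p,(u,r[-1]),100)-O)))
print(np.round(P,1))
```

```text
t 15.4 reader xy [ 55.4 -14.8] z 56.9 tool y ang-reader yaw deg 0.1 zaxis [ 0.    -0.004 -1.   ] F [ -0.9 -10.1   1.3] q6 -0.13 w 0.35112724337174417
240 [252 257 264 265]
300 [256 264 265]
320 [264 265]
400 [253 265]
[[25.5 -3.6]
 [48.8 -3.5]
 [56.5 -3.5]
 [87.5 -3.5]]
```

Left stop reached: the force is rising and the edge has squared up. I'll seat it, back off, rise and measure.

Emit:
play_rows(
  commands=[
    [1, 0, 0, 0, 0, 0],
    [0, 0, 0, 0, 0, 0],
    [-6, 0, 0, 0, 0, 0],
    [-20, 0, 0, 0, 0, 0],
    [-20, 0, 0, 0, 0, 0],
  ],
)

```text
time: 15.87
tool_pos: [0.6098, -0.0044, 0.0569]
tool_rot: [-0.0, 0.679, 0.735, 0.001]
contact_force: [0.1, -0.1, 0.8]
gripper_width: 0.356
grasp_force: 0.0
```

Emit:
play_rows(
  commands=[
    [0, 0, -35, 0, 0, 0],
    [0, 0, -35, 0, 0, 0],
    [0, 0, -35, 0, 0, 0],
    [0, 0, -30, 0, 0, 0],
    [0, 0, 0, 0, 0, 0],
  ],
)

```text
time: 16.28
tool_pos: [0.614, -0.0049, 0.2011]
tool_rot: [0.005, 0.679, 0.734, 0.005]
contact_force: [0.5, -0.7, 1.1]
gripper_width: 0.351
grasp_force: 0.0
```

Run:
```python
from st import *
s,T,p=st();f=imaging.grab_frame("wrist");save(f,"w12");im=f["image"];cv2.imwrite("pics/w12b.png",im[...,::-1])
hsv=cv2.cvtColor(im,cv2.COLOR_RGB2HSV)
w=((hsv[...,2]>110)&(hsv[...,1]<60)).astype(int)
for v in range(20,260,30):
    d=np.diff(w[v]);print(v,"rise",np.nonzero(d==1)[0][:8],"fall",np.nonzero(d==-1)[0][:8])
b=mask(im,(100,120,60),(125,255,255))
for v in range(20,260,30): n=np.nonzero(b[v])[0];print(v,"blue",n[[0,-1]] if len(n) else None)
```

```text
t 16.2833 reader xy [ 59.9 -58.6] z 201.1 tool y ang-reader yaw deg 0.09 zaxis [ 0.014 -0.001 -1.   ] F [ 0.5 -0.7  1.1] q6 -0.21 w 0.35133775418368207
20 rise [246 382 592 633] fall [135 371 539 624]
50 rise [ 65 248 380 584 623] fall [139 370 532 615]
80 rise [ 58 249 379 574 613] fall [143 368 525 606]
110 rise [ 59 114 251 377 444 565 604] fall [109 147 375 426 516 596]
140 rise [ 59 120 376 427 558 594] fall [  6 113 151 424 502 587 631]
170 rise [141 374 422] fall [101 155 419]
200 rise [145 373 417 635] fall [107 159 415 596]
230 rise [371] fall [164 527]
20 blue [373 382]
50 blue [371 380]
80 blue [370 378]
110 blue [377 377]
140 blue [363 375]
170 blue [362 374]
200 blue [360 372]
230 blue [359 371]
```

Run:
```python
from st import *
s,T,p=st();f=imaging.grab_frame("wrist");im=f["image"]
hsv=cv2.cvtColor(im,cv2.COLOR_RGB2HSV);w=((hsv[...,2]>110)&(hsv[...,1]<60)).astype(int);b=mask(im,(100,120,60),(125,255,255))
F=lambda u,v,z:(RR.T@(wray(f,T,p,(u,v),z)-O)).round(1)
for v in(5,20,50,80):
    d=np.diff(w[v]);r=np.nonzero(d==1)[0];r=r[(r>235)&(r<270)];l=np.nonzero(d==-1)[0];l=l[(l>355)&(l<380)]
    print(v,"front",F(r[0]+.5,v,100) if len(r) else 0,"back",F(l[0]+.5,v,100) if len(l) else 0)
for v in(150,175,200,230):
    n=np.nonzero(b[v])[0];print(v,"stop face bottom",F(n[0]-.5,v,58),"top",F(n[-1]+.5,v,72))
c=w[:,300];print(np.nonzero(np.diff(c))[0])
f=imaging.grab_frame("top");im=f["image"];cv2.imwrite("pics/t12.png",im[...,::-1])
w=(cv2.cvtColor(im,cv2.COLOR_RGB2HSV)[...,2]>110).astype(int)
for v in(190,195,200): print(v,np.nonzero(np.diff(w[v,240:330]))[0]+240)
```

```text
t 16.3333 reader xy [ 58.5 -58.3] z 197.5 tool y ang-reader yaw deg 0.1 zaxis [ 0.01 -0.   -1.  ] F [-0.   0.1  0.1] q6 -0.21 w 0.3569693178549199
5 front [13.2 70.6] back [89.8 70.9]
20 front [13.4 61.6] back [98.3 61.8]
50 front [13.  42.9] back [98.6 43.1]
80 front [13.3 23.3] back [98.1 23.4]
150 stop face bottom [101.4 -33.6] top [110.1 -31.2]
175 stop face bottom [101.4 -56. ] top [110.4 -52.6]
200 stop face bottom [101.5 -79.3] top [110.7 -74.8]
230 stop face bottom [ 101.7 -108.7] top [ 110.3 -102.9]
[  8  15  24  28  41  47  56  60  72  76  86  90 101 105 118 250 318 330
 375]
190 [280 296 297 302 304 305 306 324]
195 [278 296 298 300 301 302 304 305 306 323]
200 [273 299 305 323]
```

Measured gap to the back stop is ~2–3 mm, so I'll seat it once more by pushing +x at the middle of the front face with closed fingers.

Emit:
play_rows(
  commands=[
    [24, -20, 0, 0, 0, 0],
    [24, -20, 0, 0, 0, 0],
    [24, -20, 0, 0, 0, 0],
    [24, -20, 0, 0, 0, 0],
    [24, -20, 0, 0, 0, 0],
  ],
  hand=0,
)

```text
time: 16.85
tool_pos: [0.4981, 0.108, 0.189]
tool_rot: [-0.002, 0.679, 0.734, -0.001]
contact_force: [0.7, 1.1, -0.9]
gripper_width: 0.003
grasp_force: 0.0
```

Emit:
play_rows(
  commands=[
    [0, 0, 0, 0, 0, 0],
    [0, 0, 35, 0, 0, 0],
    [0, 0, 35, 0, 0, 0],
    [0, 0, 30, 0, 0, 0],
    [0, 0, 0, 0, 0, 0],
  ],
)

```text
time: 17.27
tool_pos: [0.494, 0.1066, 0.0826]
tool_rot: [-0.006, 0.679, 0.734, -0.006]
contact_force: [-1.7, 0.1, -1.5]
gripper_width: 0.002
grasp_force: 0.0
```

```bash
python3 st.py
```

```text
t 17.2667 reader xy [-51.3  61.7] z 82.6 tool y ang-reader yaw deg 0.09 zaxis [-0.016 -0.001 -1.   ] F [-1.7  0.1 -1.5] q6 -0.01 w 0.001958931964541579
```

Emit:
play_rows(
  commands=[
    [0, 0, 12, 0, 0, 0],
    [0, 0, 8, 0, 0, 0],
    [0, 10, 0, 0, 0, 0],
    [0, 10, 0, 0, 0, 0],
    [0, 8, 0, 0, 0, 0],
  ],
)

```text
time: 17.68
tool_pos: [0.5313, 0.1094, 0.0736]
tool_rot: [0.001, 0.679, 0.734, 0.001]
contact_force: [0.5, 0.3, 0.2]
gripper_width: -0.005
grasp_force: 0.0
```

Emit:
play_rows(
  commands=[
    [0, 3, 0, 0, 0, 0],
    [0, 3, 0, 0, 0, 0],
    [0, 2, 0, 0, 0, 0],
  ],
)

```text
time: 17.93
tool_pos: [0.5375, 0.11, 0.0724]
tool_rot: [0.0, 0.679, 0.734, 0.0]
contact_force: [0.3, -0.3, -0.2]
gripper_width: 0.001
grasp_force: 0.0
```

Emit:
play_rows(
  commands=[
    [0, 2, 0, 0, 0, 0],
    [0, 2, 0, 0, 0, 0],
    [0, 2, 0, 0, 0, 0],
  ],
)

```text
time: 18.18
tool_pos: [0.5425, 0.1104, 0.0717]
tool_rot: [-0.0, 0.679, 0.734, -0.0]
contact_force: [0.5, -0.2, 0.4]
gripper_width: 0.0
grasp_force: 0.0
```

Emit:
play_rows(
  commands=[
    [0, 1.5, 0, 0, 0, 0],
    [0, 1.5, 0, 0, 0, 0],
  ],
)

```text
time: 18.35
tool_pos: [0.5455, 0.1106, 0.0717]
tool_rot: [-0.0, 0.679, 0.734, -0.0]
contact_force: [0.1, -0.2, -0.0]
gripper_width: -0.001
grasp_force: 0.0
```

Emit:
play_rows(
  commands=[
    [0, -3, 0, 0, 0, 0],
    [0, 0, 5, 0, 0, 0],
    [0, 0, 5, 0, 0, 0],
    [0, 3, 0, 0, 0, 0],
    [0, 0, 0, 0, 0, 0],
  ],
)

```text
time: 18.77
tool_pos: [0.545, 0.1106, 0.0608]
tool_rot: [-0.001, 0.679, 0.734, -0.001]
contact_force: [-0.6, 0.1, -1.5]
gripper_width: -0.001
grasp_force: 0.5
```

Emit:
play_rows(
  commands=[
    [0, 1.5, 0, 0, 0, 0],
    [0, 1.5, 0, 0, 0, 0],
    [0, 1, 0, 0, 0, 0],
  ],
)

```text
time: 19.02
tool_pos: [0.5475, 0.1108, 0.0611]
tool_rot: [-0.002, 0.679, 0.734, -0.002]
contact_force: [-10.1, -0.5, 4.6]
gripper_width: 0.003
grasp_force: 5.0
```

Emit:
play_rows(
  commands=[
    [0, 1.5, 0, 0, 0, 0],
    [0, 1.5, 0, 0, 0, 0],
  ],
)

```text
time: 19.18
tool_pos: [0.5475, 0.1108, 0.0611]
tool_rot: [-0.005, 0.679, 0.734, -0.005]
contact_force: [-22.9, -2.8, 13.4]
gripper_width: 0.001
grasp_force: 11.4
```

Emit:
play_rows(
  commands=[
    [0, 1.5, 0, 0, 0, 0],
    [0, 1.5, 0, 0, 0, 0],
  ],
)

```text
time: 19.35
tool_pos: [0.5474, 0.1108, 0.061]
tool_rot: [-0.007, 0.679, 0.734, -0.008]
contact_force: [-34.2, -3.6, 21.9]
gripper_width: 0.002
grasp_force: 17.4
```

The rack is firmly against the back stop. Retreating and rising, then I'll measure again and head for the key.

Emit:
play_rows(
  commands=[
    [0, -6, 0, 0, 0, 0],
    [0, -12, 0, 0, 0, 0],
    [0, -15, 0, 0, 0, 0],
    [0, 0, -35, 0, 0, 0],
    [0, 0, -35, 0, 0, 0],
  ],
)

```text
time: 19.77
tool_pos: [0.5196, 0.1086, 0.1294]
tool_rot: [-0.002, 0.679, 0.734, -0.002]
contact_force: [1.1, -0.6, -0.1]
gripper_width: -0.004
grasp_force: 0.0
```

Emit:
play_rows(
  commands=[
    [-35, 0, -20, 0, 0, 0],
    [-35, 0, -10, 0, 0, 0],
    [-35, 0, -10, 0, 0, 0],
    [-30, -5, 0, 0, 0, 0],
    [0, 0, 0, 0, 0, 0],
  ],
)

```text
time: 20.18
tool_pos: [0.5292, -0.0307, 0.1737]
tool_rot: [0.002, 0.681, 0.732, 0.0]
contact_force: [-0.1, -0.2, -0.6]
gripper_width: 0.001
grasp_force: 0.0
```

Run:
```python
from st import *
s,T,p=st();f=imaging.grab_frame("wrist");s,T,p=st();f=imaging.grab_frame("wrist");save(f,"w13");im=f["image"]
F=lambda u,v,z:(RR.T@(wray(f,T,p,(u,v),z)-O)).round(1)
k=mask(im,(45,120,60),(85,255,255));n,l,a,c=cv2.connectedComponentsWithStats(k);i=1+np.argmax(a[1:,4]);print("key",c[i],a[i],F(*c[i],66))
hsv=cv2.cvtColor(im,cv2.COLOR_RGB2HSV);w=((hsv[...,2]>110)&(hsv[...,1]<60)).astype(int);b=mask(im,(100,120,60),(125,255,255))
for v in(60,100,140,170):
    d=np.diff(w[v]);print(v,"rise",np.nonzero(d==1)[0],"fall",np.nonzero(d==-1)[0]); n=np.nonzero(b[v])[0]
    if len(n):print("  blue",n[0],n[-1],F(n[0],v,58),F(n[-1],v,72))
```

```text
t 20.1833 reader xy [-26.6 -77.9] z 173.7 tool y ang-reader yaw deg -0.19 zaxis [ 0.004 -0.003 -1.   ] F [-0.1 -0.2 -0.6] q6 -0.27 w 0.000514149914662713
t 20.2333 reader xy [-26.9 -75.6] z 172.8 tool y ang-reader yaw deg -0.15 zaxis [ 0.002 -0.001 -1.   ] F [-0.5  0.4  0.7] q6 -0.27 w -0.0006135054677520644
key [211.62479741 180.05429498] [ 195  160   33   42 1234] [-110.3  -69. ]
60 rise [ 56 128 163 383 408 421 439 453 471 485 503 516] fall [ 66 144 243 399 416 430 448 460 480 491 512]
100 rise [ 53 168 505 534 555] fall [130 246 533 536 632]
  blue 486 505 [103.4  -8.7] [110.8  -8.2]
140 rise [ 51 173 499 532] fall [125 247 526]
  blue 480 499 [103.  -39.2] [110.8 -37.3]
170 rise [148 177 233 495 524] fall [ 87 159 191 249 519]
  blue 475 494 [102.2 -63.6] [110.4 -60.4]
```

Run:
```python
from st import *
s,T,p=st();f=imaging.grab_frame("wrist");im=f["image"]
F=lambda u,v,z:(RR.T@(wray(f,T,p,(u,v),z)-O)).round(1)
hsv=cv2.cvtColor(im,cv2.COLOR_RGB2HSV);w=((hsv[...,2]>110)&(hsv[...,1]<60)).astype(np.uint8)
for v in(20,40,60,75):
    d=np.diff(w[v].astype(int));r=np.nonzero(d==1)[0];r=r[(r>370)&(r<400)];print(v,"front",[F(x+.5,v,100) for x in r[:2]])
for u in(395,420,450,480,500):
    d=np.nonzero(np.diff(w[:140,u].astype(int))==-1)[0]
    if len(d):print(u,"right edge",d[-1],F(u,d[-1]+.5,100))
```

```text
t 20.2833 reader xy [-27.1 -74.2] z 172.3 tool y ang-reader yaw deg -0.05 zaxis [ 0.001  0.    -1.   ] F [-0.2 -0.2  0.3] q6 -0.27 w -0.0037739302660212996
20 front [array([15.7, 41.8])]
40 front [array([15.8, 30.5])]
60 front [array([15.8, 19. ])]
75 front [array([15.6, 10. ])]
395 right edge 97 [23.9 -3.8]
420 right edge 97 [40.1 -3.8]
450 right edge 97 [59.6 -3.8]
480 right edge 97 [79.1 -3.9]
500 right edge 96 [92.  -3.3]
```

The rack is square, with its front at 15.7 and right edge at −3.8, the same as when pressed home. Key at reader (−110.3,−69): moving above it.

Emit:
play_rows(
  commands=[
    [1, -28, 0, 0, 0, 0],
    [2, -28, 0, 0, 0, 0],
    [2, -27, 0, 0, 0, 0],
    [0, 0, 0, 0, 0, 0],
  ],
)

```text
time: 20.67
tool_pos: [0.4414, -0.026, 0.1703]
tool_rot: [-0.001, 0.678, 0.735, -0.001]
contact_force: [-0.3, -0.2, -0.3]
gripper_width: 0.004
grasp_force: 0.0
```

Emit:
play_rows(
  commands=[
    [0, 0, 30, 0, 0, 0],
    [0, 0, 30, 0, 0, 0],
    [0, 0, 25, 0, 0, 0],
    [0, 0, 10, 0, 0, 0],
    [0, 0, 0, 0, 0, 0],
  ],
)

```text
time: 21.08
tool_pos: [0.4428, -0.0263, 0.0736]
tool_rot: [-0.003, 0.679, 0.735, -0.001]
contact_force: [0.8, -0.1, 0.0]
gripper_width: -0.0
grasp_force: 0.0
```

```bash
python3 st.py
```

```text
t 21.0833 reader xy [-112.4  -66.8] z 73.6 tool y ang-reader yaw deg 0.17 zaxis [-0.006  0.002 -1.   ] F [ 0.8 -0.1  0. ] q6 -0.31 w -3.854327184461809e-06
```

Centred over the key within ~2 mm. Feeling down.

Emit:
play_rows(
  commands=[
    [-2, 2, 6, 0, 0, 0],
    [0, 0, 6, 0, 0, 0],
    [0, 0, 5, 0, 0, 0],
    [0, 0, 3, 0, 0, 0],
    [0, 0, 0, 0, 0, 0],
  ],
)

```text
time: 21.5
tool_pos: [0.447, -0.0295, 0.0565]
tool_rot: [-0.0, 0.679, 0.734, -0.0]
contact_force: [-0.1, 0.1, -0.1]
gripper_width: 0.002
grasp_force: 0.0
```

Emit:
play_rows(
  commands=[
    [0, 0, 2, 0, 0, 0],
    [0, 0, 2, 0, 0, 0],
  ],
)

```text
time: 21.67
tool_pos: [0.4475, -0.0296, 0.0531]
tool_rot: [0.0, 0.679, 0.734, 0.0]
contact_force: [-0.1, -0.8, 0.7]
gripper_width: -0.004
grasp_force: 0.0
```

Emit:
play_rows(
  commands=[
    [0, 0, 2, 0, 0, 0],
    [0, 0, 2, 0, 0, 0],
  ],
)

```text
time: 21.83
tool_pos: [0.4472, -0.0295, 0.0487]
tool_rot: [0.0, 0.679, 0.734, 0.0]
contact_force: [0.9, 0.3, -0.0]
gripper_width: -0.0
grasp_force: 0.0
```

Emit:
play_rows(
  commands=[
    [0, -1, 2, 0, 0, 0],
    [0, 0, 2, 0, 0, 0],
  ],
)

```text
time: 22.0
tool_pos: [0.4459, -0.0295, 0.0445]
tool_rot: [-0.0, 0.679, 0.734, -0.0]
contact_force: [-0.2, -0.2, -0.1]
gripper_width: 0.005
grasp_force: 0.0
```

Emit:
play_rows(
  commands=[
    [0, 0, 2, 0, 0, 0],
    [0, 0, 2, 0, 0, 0],
  ],
)

```text
time: 22.17
tool_pos: [0.446, -0.0295, 0.0407]
tool_rot: [-0.0, 0.679, 0.734, -0.0]
contact_force: [-2.7, -0.4, 3.6]
gripper_width: -0.004
grasp_force: 1.8
```

Emit:
play_rows(
  commands=[
    [0, 0, 2, 0, 0, 0],
    [0, 0, 1, 0, 0, 0],
  ],
)

```text
time: 22.33
tool_pos: [0.4461, -0.0295, 0.0392]
tool_rot: [-0.001, 0.679, 0.734, -0.0]
contact_force: [-8.7, 0.7, 18.1]
gripper_width: 0.002
grasp_force: 9.0
```

The force rose past 5 N to 18 N after ~4 mm of travel, so the key is bottomed. Hold, then release and rise.

Emit:
play_rows(
  commands=[
    [0, 0, 0.5, 0, 0, 0],
    [0, 0, 0, 0, 0, 0],
    [0, 0, 0, 0, 0, 0],
    [0, 0, 0, 0, 0, 0],
  ],
)

```text
time: 22.67
tool_pos: [0.4461, -0.0296, 0.0392]
tool_rot: [-0.001, 0.679, 0.734, -0.001]
contact_force: [-8.9, 1.6, 15.3]
gripper_width: 0.002
grasp_force: 7.8
```

Emit:
play_rows(
  commands=[
    [0, 0, -10, 0, 0, 0],
    [0, 0, -30, 0, 0, 0],
    [0, 0, -35, 0, 0, 0],
    [0, 0, -35, 0, 0, 0],
    [0, 0, 0, 0, 0, 0],
  ],
)

```text
time: 23.08
tool_pos: [0.4508, -0.0306, 0.1555]
tool_rot: [0.006, 0.679, 0.734, 0.004]
contact_force: [0.3, 0.1, 1.3]
gripper_width: -0.002
grasp_force: 0.0
```

Run:
```python
from st import *
s,T,p=st();f=imaging.grab_frame("wrist");s,T,p=st();f=imaging.grab_frame("wrist");im=f["image"]
F=lambda u,v,z:(RR.T@(wray(f,T,p,(u,v),z)-O)).round(1)
g=mask(im,(45,120,60),(85,255,255));n,l,a,c=cv2.connectedComponentsWithStats(g);i=1+np.argmax(a[1:,4]);print("key",c[i],a[i],F(*c[i],66))
hsv=cv2.cvtColor(im,cv2.COLOR_RGB2HSV);w=((hsv[...,2]>110)&(hsv[...,1]<60)).astype(int)
for v in(10,25,40):
    d=np.diff(w[v]);r=np.nonzero(d==1)[0];print(v,[F(x+.5,v,100) for x in r if x>400][:3])
for u in(560,590,620):
    d=np.nonzero(np.diff(w[:140,u])==-1)[0];print(u,[F(u,x+.5,100) for x in d[-2:]])
```

```text
t 23.0833 reader xy [-104.8  -71.8] z 155.5 tool y ang-reader yaw deg 0.1 zaxis [ 0.014 -0.003 -1.   ] F [0.3 0.1 1.3] q6 -0.31 w -0.001696901563666009
t 23.1333 reader xy [-106.2  -71.3] z 152.2 tool y ang-reader yaw deg 0.09 zaxis [ 0.01  -0.002 -1.   ] F [-0.2  0.5 -0.9] q6 -0.31 w 0.00024048874232392983
key [309.82861515 193.69701607] [ 294  172   32   43 1307] [-110.6  -70.4]
10 [array([14.8, 46.5]), array([38.9, 46.6]), array([59.7, 46.6])]
25 [array([14.5, 38.9]), array([42.3, 39. ]), array([63.9, 39. ])]
40 [array([14.8, 31.1]), array([34.9, 31.2]), array([55. , 31.2])]
560 [array([37.6,  8.7]), array([40.3, -3.8])]
590 [array([52.8, 19.7]), array([58.4, -3.8])]
620 [array([70.6, 19.2]), array([76.6, -3.8])]
```

Key up again and rack unchanged. Handing in.

```bash
python3 -c "
from plant import manip
print(manip.job_done())"
```

```text
the job is handed in; nothing more can be done
None
```

I pushed the rack square against the back and left stops, pressed the scan key to the bottom and saw it back up, and handed in at about 23 s; the hand-in call gave no verdict, and I didn't re-measure the bystanders at the end.

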